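# Set the whetstone against the flip stop of the sharpening board

### The arm

A 7-joint arm with a two-finger parallel gripper is mounted at the origin on a cart in front of the work surface, level with it; the furniture and walls round the work are solid. World frame = base frame: x ahead of the robot, y to its left, z up, the work surface at z = 0. Lengths are in m, angles in rad, forces in N, time in s.
With the tool pointing down it reaches from about 0.425 to 0.95 m from the base axis. Payload 4.7 kg.
Tool frame: the origin (TCP) lies on the centre line of the jaws, within the pads' length; the fingertips stand 8 mm ahead of it and the grasp point (between the pads) lies 11 mm behind it; z points along the fingers, y is the direction in which the jaws open and shut (so a half turn about z gives the same grasp; the last joint's range is limited). The gripper opens to 85 mm and grips with 20 to 120 N. Pads are 22 mm wide; open, the fingers measure 114 mm over their backs; the gripper's body (76 mm by 85 mm) begins 54 mm behind the grasp point. The pads swing forward as they close: fully open they stand 13 mm farther back than shut.
Start: joints at [-1.148, 0.469, -0.049, 1.532, 0.024, 1.141, -0.082], TCP at [0.295, 0.607, 0.239] pointing down, gripper open.
Joint ranges: [-2.59, 2.59], [-0.33, 1.99], [-1.39, 1.29], [0.1, 2.45], [-1.04, 4.18], [0.21, 1.99], [-2.66, 2.66]. Speed limits (rad/s): [2.57, 2.57, 3.14, 3.14, 3.14, 3.14, 3.14].

### API

Orientations are given as a rotation vector (axis times angle).
In Python, from bench import r gives the robot as it stands.
- The arm moves only by the tool carry_out, never from a script. Its argument "targets" is a list that holds one entry, the list of rows, each a list of 6 numbers: the shift along the world's x, y, z normalised to -1 to 1, where 1 is 0.05 m, then the turn, a rotation vector about the world's x, y, z normalised to -1 to 1, where 1 is 0.12 rad. In form: [[[tx, ty, tz, ax, ay, az], ...]]. A call has exactly 5 rows; each row shifts and turns the commanded pose from where the row before left it; what a row does not reach is not made up. A row lasts 1/8 s, in which the tool goes at most 62.5 mm and 10.7 degrees, less where a joint would pass 70% of its speed; a pose out of reach is approached as far as the arm can. A call with a number of a shift or a turn outside -1 to 1 is refused whole. A call with a gripper value outside its range is refused whole. "grip" is the opening, from -1 (shut) to 1 (fully open), set as the call begins (left out, the last holds). The fingers move at their own pace and stop on an object; "force" is the grip in N (left out, the last holds). Time passes only in rows, so rows that do not move let the fingers close, or fill a call up. It gives the time, the measured TCP pose, the force and the opening at its end, in the units of the state.
- r.get_obs(): the state, without advancing time (a new reading comes with each control period).
- r.get_image(name): name is "side" or "top" or "wrist"; returns a dict with "frame" (480x640x3 uint8, red, green, blue), "K" (3x3 intrinsics, pixels), "R" (3x3) and "t" (3): a world point X has camera coordinates R X + t. Camera axes: x right, y down, z forward; pixel columns grow to the right and rows downward; lengths in m; the calibration is good to about 2 mm. A picture is of the moment at which its call begins. There is no depth.
- r.sign_off(): hands the job in, once; it reports no verdict.
Trained networks look in a picture, given as the dict that the camera call returned (one of the last four; its "shot" number tells which), for a name from the list of things; names that differ only in an ending like _2 or _b are one class to them, and where a whole thing is asked for, a point or a joint stands for the part that bears it (a point fixed in the world has none). Each returns a list of dicts, best first, with "score" (0 to 1); they miss things now and then, are a little off and sometimes report something else, mostly with a low value. They report only what shows in the picture. A call takes as long as a camera call. They do not tell look-alikes from the thing itself.
- r.boxes_of(picture, query): "rect" ([left, top, width, height] in pixels, round what is visible of it).
- r.spot_point(picture, query): "uv" ([column, row] in pixels: a listed point, or the origin of a listed thing).
The state is a dict: "t": time; "q": joint angles; "dq": joint speeds; "effort": joint torques, N m; "tcp_pos": TCP position; "tool_rot": TCP orientation; "ft_force": force on the tool from outside, world axes, zero at the start; "ft_torque": the same for the moment, N m; "opening": finger opening in m.
Only numpy, scipy, OpenCV 4.12 (cv2) and the standard library are available. Lean on these libraries where they do the work, as an engineer would, in place of code of your own. Each camera call takes 0.05 s, during which the arm holds its last target.

### The job

Get the sharpening board ready for use: flip its hinged stop flag all the way down across the lane, then slide the whetstone along the board, flat against the fence, until it bears snugly on the rubber buffer of the stop. Press gently, never lift the stone off the board, leave the stone touching both fence and buffer, and do not disturb the mug, the salt shaker and the bowl.

Things in the scene. Friction and masses are not known exactly. Their poses are not given: they have to be found in the camera images.
- board: Light wooden sharpening board, fixed, 200 x 420 mm, on the hob; origin at the centre of its underside, top 20 mm above it. The lane runs along its y axis, the stop at the -y end. A fence, 14 mm high above the board's top, runs along the far (+x) side of the lane from y = -80 to +190 mm.
- fence_face (a point): Point on the fence's face towards the lane (the plane x = +20 mm in the board's frame), 7 mm above the board's top, halfway along the fence.
- stop_bracket: Steel hinge bracket fixed on the board at x = +45, y = -150 mm of the board's frame, axes parallel to the board's, origin on the board's top. It carries the flag's hinge (axis along the board's y, 30 mm above the bracket's origin), the flag, its set screw and the rubber buffer.
- flag (a joint): Angle of the stop flag, an aluminium bar 16 mm wide (y), 14 mm deep, reaching 115 mm from the hinge. 0 = up, leaning 0.17 rad past vertical to board +x; grows as it swings over to board -x and down; 1.74 = fully down, level across the lane on a hard stop, bar top 24 mm and underside 10 mm above the board's top. Stiff hinge (about 0.12 N m friction): stays where left.
- flag_tab (a point): Centre of the back (upper side when down) of the flag's black end tab, 30 mm wide along y, 106 mm from the hinge axis. The whole back of the flag is flat, a plane 6 mm off the hinge axis on the lane side; push the flag over and press it down there.
- whetstone: Loose grey two-layer whetstone, 60 x 180 x 30 mm (x, y, z), 0.4 to 0.8 kg, origin at the centre of its underside, lying on the board with its long y axis roughly along the lane; its -y end goes to the stop. Flat on the fence, its origin is at x = -10 mm in the board's frame. It drags on the board with a few newtons, differing from time to time.
- buffer_zone (a point): Fixed point on the lane's middle line (x = -10, y = -120 mm of the board's frame, 17 mm above its top). With the flag down, the round rubber buffer (18 mm dia.) on the flag's set screw faces board +y on this line. Its face is up to 10 mm before or behind this point: the setting is not reported, so feel for it. It yields 1 mm per 6 N, at most 5 mm; over 20 N is too much.
- mug: White dotted mug, about 91 x 129 x 104 mm, standing behind the board, origin at the centre of its underside; bystander, leave alone.
- salt_shaker: Salt shaker, 44 mm dia., 90 mm tall, standing behind the board, origin at the centre of its underside; bystander, leave alone.
- rice_bowl: Small white bowl, 115 mm dia., 51 mm tall, standing behind the stop end of the board, origin at the centre of its underside; bystander, leave alone.
Not all that is in view belongs to the job. There is more than one size of the whetstone; the job needs the largest.

How it is judged:
By the outcome, as a careful person would: the job done as asked, in the order asked, and still so for the second after the job is handed in, with the robot touching nothing.
It also fails if it takes over 72 s, if anything falls off the work surface, if the arm or the gripper's body presses on something with over 40 N, if the wrist force passes 120 N, or if a joint passes its speed limit or range.

## Working session

There is one attempt and no reset: what is moved stays moved. The work goes in short steps, Python scripts to look and compute and a tool call to move; the robot and the scene stay as the last step left them, time stands still between calls to the robot, and variables do not carry over. Pictures are saved under pics/ and viewed, and the job is handed in when it is done.

Besides the shell and the picture viewer there is one more tool, called after "Emit:" as name([rows], argument=value, ...), one row to a line, values as JSON. carry_out: Moves the arm, as the interface text tells. Scaled input: -1 to 1 covers 0.05 m each way for a shift and 0.12 rad each way for a turn. Its arguments: {"type":"object","properties":{"targets":{"type":"array"},"grip":{"type":"number"},"force":{"type":"number"}},"required":["targets"]}

```bash
ls; mkdir -p pics; python3 - <<'E'
from bench import r
import cv2
o=r.get_obs(); print({k:(v if isinstance(v,float) else [round(float(x),3) for x in v] if hasattr(v,'__len__') else v) for k,v in o.items()})
for n in ["side","top","wrist"]:
    p=r.get_image(n); cv2.imwrite(f"pics/{n}0.png",p["frame"][:,:,::-1])
    print(n,p["K"].tolist(),p["R"].round(4).tolist(),p["t"].round(4).tolist(),p["shot"])
    for q in ["board","whetstone","stop_bracket","flag","mug","salt_shaker","rice_bowl"]:
        print(q,[(b["rect"],round(b["score"],2)) for b in r.boxes_of(p,q)][:4],[(b["uv"],round(b["score"],2)) for b in r.spot_point(p,q)][:4])
    for q in ["fence_face","flag_tab","buffer_zone"]:
        print(q,[(b["uv"],round(b["score"],2)) for b in r.spot_point(p,q)][:4])
E
```

```text
pics
{'t': 0.0, 'q': [-1.148, 0.469, -0.049, 1.534, 0.024, 1.141, -0.082], 'dq': [-0.001, -0.001, -0.0, 0.001, 0.002, -0.001, 0.001], 'effort': [0.001, -51.032, -0.047, -23.771, 0.011, 0.008, -0.0], 'tcp_pos': [0.294, 0.607, 0.238], 'tool_rot': [-0.704, -3.061, 0.003], 'ft_force': [-0.526, -0.056, -0.665], 'ft_torque': [-0.009, 0.011, -0.037], 'opening': 0.08557344027403085}
side [[525.20082711651, 0.0, 321.1467778931125], [0.0, 525.20082711651, 235.19901478804775], [0.0, 0.0, 1.0]] [[0.9511, -0.3089, 0.0075], [-0.1261, -0.4101, -0.9033], [0.2821, 0.8581, -0.429]] [-0.5953, 0.165, 1.0632] 1
board [([240.6, 255.5, 142.2, 132.2], 0.79)] [([301.0, 314.8], 0.71), ([303.4, 285.1], 0.38), ([277.4, 293.9], 0.31)]
whetstone [([217.3, 227.8, 45.9, 17.1], 0.94), ([254.5, 264.0, 49.1, 56.2], 0.82), ([343.6, 244.4, 34.5, 28.3], 0.72)] [([238.4, 234.3], 0.88), ([365.1, 260.8], 0.74), ([280.2, 293.9], 0.63), ([302.4, 285.6], 0.22)]
stop_bracket [([333.0, 275.9, 27.1, 77.1], 0.76)] [([344.2, 345.8], 0.97)]Traceback (most recent call last):
  File "<stdin>", line 8, in <module>
ValueError: it knows: board, buffer_zone, fence_face, flag_tab, mug, rice_bowl, salt_shaker, stop_bracket, whetstone
```

```bash
python3 - <<'E'
from bench import r
import cv2,pickle
for n in ["side","top","wrist"]:
    p=r.get_image(n); cv2.imwrite(f"pics/{n}1.png",p["frame"][:,:,::-1]); pickle.dump(p,open(f"{n}1.pkl","wb"))
    print(n,p["K"].round(2).tolist(),p["R"].round(4).tolist(),p["t"].round(4).tolist())
    for q in ["board","whetstone","stop_bracket","mug","salt_shaker","rice_bowl"]:
        print(q,[(b["rect"],round(b["score"],2)) for b in r.boxes_of(p,q)][:4],[(b["uv"],round(b["score"],2)) for b in r.spot_point(p,q)][:4])
    for q in ["fence_face","flag_tab","buffer_zone"]:
        print(q,[(b["uv"],round(b["score"],2)) for b in r.spot_point(p,q)][:4])
print(r.get_obs()["t"])
E
```

```text
side [[525.2, 0.0, 321.15], [0.0, 525.2, 235.2], [0.0, 0.0, 1.0]] [[0.9511, -0.3089, 0.0075], [-0.1261, -0.4101, -0.9033], [0.2821, 0.8581, -0.429]] [-0.5953, 0.165, 1.0632]
board [([239.4, 257.4, 143.8, 127.2], 0.93)] [([301.1, 313.7], 0.7)]
whetstone [([255.6, 263.1, 50.1, 56.5], 0.91), ([215.8, 225.4, 49.5, 19.4], 0.78), ([343.7, 245.6, 38.1, 27.3], 0.64)] [([239.9, 235.2], 0.84), ([277.8, 295.4], 0.69), ([365.4, 260.0], 0.55)]
stop_bracket [([332.5, 275.1, 27.7, 78.7], 0.72)] [([345.4, 344.7], 0.63)]
mug [([368.5, 244.9, 38.8, 64.8], 0.61)] [([384.0, 298.0], 0.98)]
salt_shaker [([386.2, 284.3, 22.1, 44.8], 0.79)] [([396.4, 326.0], 0.88)]
rice_bowl [([388.8, 316.4, 66.6, 53.8], 0.92), ([237.7, 258.5, 148.7, 126.4], 0.33)] [([420.1, 359.3], 0.84), ([396.0, 325.9], 0.33)]
fence_face [([305.0, 287.2], 0.83)]
flag_tab [([347.0, 280.4], 0.91)]
buffer_zone [([309.1, 332.1], 0.91)]
top [[489.04, 0.0, 316.72], [0.0, 489.04, 239.76], [0.0, 0.0, 1.0]] [[-0.0084, -1.0, -0.0001], [-0.9865, 0.0083, -0.1633], [0.1633, -0.0012, -0.9866]] [-0.0582, 0.6423, 1.1676]
board [([266.5, 245.8, 165.0, 79
[... 355 characters left out ...]
47.2, 214.5], 0.4)]
mug [([324.9, 188.6, 48.7, 38.8], 0.63)] [([348.5, 215.0], 0.67)]
salt_shaker [([379.4, 207.5, 20.8, 18.2], 0.73)] [([387.2, 220.0], 0.54), ([333.9, 296.2], 0.32)]
rice_bowl [([415.5, 195.3, 41.8, 46.4], 0.91)] [([430.3, 221.5], 0.55)]
fence_face [([331.5, 278.4], 0.84)]
flag_tab [([423.8, 263.2], 0.7), ([332.2, 296.7], 0.29)]
buffer_zone [([400.1, 288.1], 0.88)]
wrist [[422.31, 0.0, 316.06], [0.0, 422.31, 241.33], [0.0, 0.0, 1.0]] [[0.4372, 0.8994, -0.0009], [0.8569, -0.4162, 0.3041], [0.2731, -0.1338, -0.9526]] [-0.6745, -0.0399, 0.382]
board [] []
whetstone [] []
stop_bracket [] []
mug [] []
salt_shaker [] []
rice_bowl [] []
fence_face []
flag_tab []
buffer_zone []
2.8
```

View pics/side0.png

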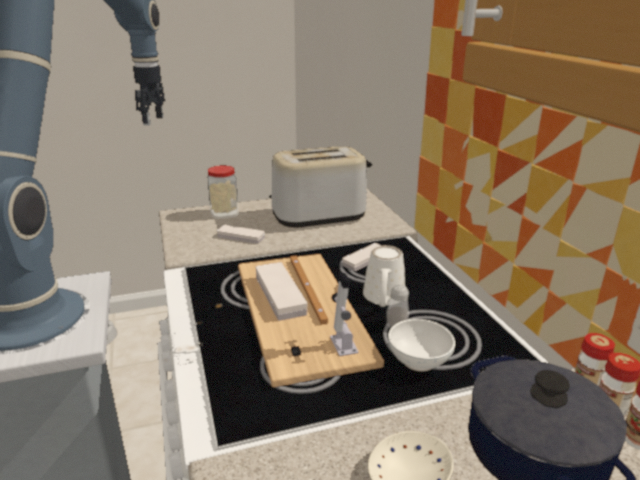

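```bash
ls pics
```

```text
side0.png
side1.png
top1.png
wrist1.png
```

View top.

```bash
python3 - <<'E'
import cv2
a=cv2.imread("pics/top1.png")[170:350,160:470]; cv2.imwrite("pics/topc.png",cv2.resize(a,None,fx=2.5,fy=2.5,interpolation=cv2.INTER_CUBIC))
a=cv2.imread("pics/side1.png")[235:395,225:425]; cv2.imwrite("pics/sidec.png",cv2.resize(a,None,fx=3.5,fy=3.5,interpolation=cv2.INTER_CUBIC))
E
```

```text
(no output)
```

View pics/topc.png

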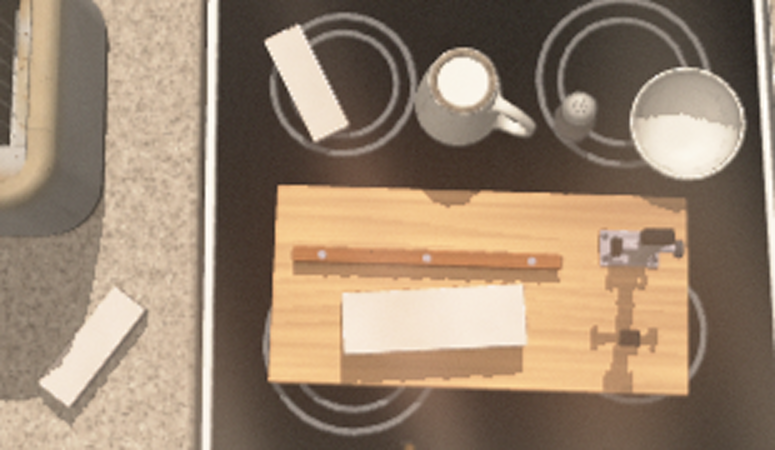

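View pics/sidec.png

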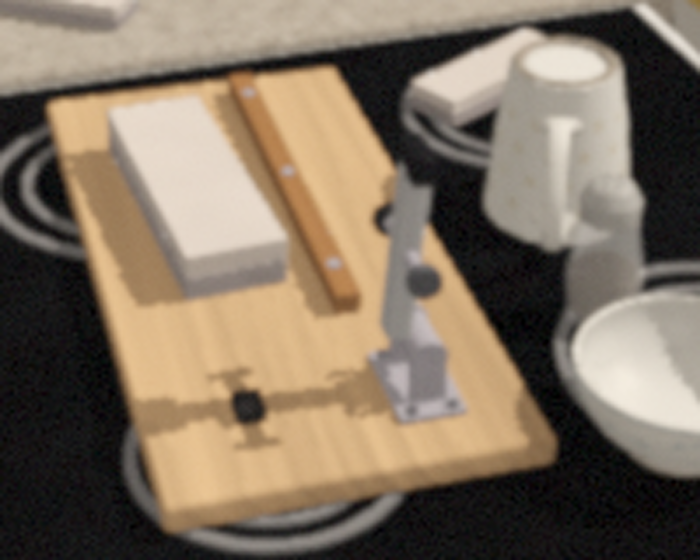

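```bash
cat > h.py <<'E'
import numpy as np, pickle
from scipy.optimize import least_squares
from scipy.spatial.transform import Rotation as Ro
def proj(p,X):
    c=np.asarray(X)@p["R"].T+p["t"]; u=c@p["K"].T; return u[:,:2]/u[:,2:]
def ray(p,uv,z):
    d=p["R"].T@np.linalg.solve(p["K"],[uv[0],uv[1],1]); c=-p["R"].T@p["t"]; return c+d*(z-c[2])/d[2]
def T(v,X):
    c,s=np.cos(v[2]),np.sin(v[2]); X=np.asarray(X,float)
    return np.c_[v[0]+c*X[:,0]-s*X[:,1], v[1]+s*X[:,0]+c*X[:,1], X[:,2]]
E
python3 - <<'E'
from h import *
S=pickle.load(open("side1.pkl","rb"));P=pickle.load(open("top1.pkl","rb"))
C=[(.1,.21,.02),(.1,-.21,.02),(-.1,-.21,.02),(-.1,.21,.02)]
tu=np.array([(278,185),(687,198),(687,395),(268,381)])/2.5+[160,170]
su=np.array([(335,68),(555,437),(165,515),(47,103)])/3.5+[225,235]
for use in [(1,1),(1,0),(0,1)]:
    f=lambda v:np.r_[use[0]*(proj(P,T(v,C)+[0,0,v[3]])-tu).ravel(),use[1]*(proj(S,T(v,C)+[0,0,v[3]])-su).ravel(),100*v[3]]
    s=least_squares(f,[.7,-.05,0,0],loss="soft_l1"); print(s.x.round(4)); print(s.fun.round(1))
    if use==(1,1): v=s.x
# extra
for n,X,a,b in [("fence",(.02,.055,.027),(331.5,278.4),(305,287.2)),("buf",(-.01,-.12,.037),(400.1,288.1),(309.1,332.1)),("brk",(.045,-.15,.02),(411.6,271),(345.4,344.7)),
  ("tab",(.045+.106*np.sin(.17)-.006*np.cos(.17),-.15,.05+.106*np.cos(.17)+.006*np.sin(.17)),(423.8,263.2),(347,280.4))]:
    print(n,T(v,[X]).round(4),proj(P,T(v,[X]))-a,proj(S,T(v,[X]))-b)
# stone top corners
ts=np.array([(342,293),(524,285),(526,345),(343,353)])/2.5+[160,170]
ss=np.array([(199,97),(287,240),(190,262),(110,108)])/3.5+[225,235]
D=[(.03,.09,.05),(.03,-.09,.05),(-.03,-.09,.05),(-.03,.09,.05)]
for use in [(1,1),(1,0),(0,1)]:
    f=lambda w:np.r_[use[0]*(proj(P,T(w,D))-ts).ravel(),use[1]*(proj(S,T(w,D))-ss).ravel()]
    s=least_squares(f,[.7,-.05,0],loss="soft_l1"); w=s.x; print(w.round(4),s.fun.round(1))
    c,sn=np.cos(v[2]),np.sin(v[2]);d=w[:2]-v[:2];print("in board",[c*d[0]+sn*d[1],-sn*d[0]+c*d[1],w[2]-v[2]])
for n,a,z in [("mug",(348.5,215),0),("mugtop",(348,200),.104),("salt",(387.2,220),0),("bowl",(430.3,221.5),0),("saltS",(396,326),0),("bowlS",(420,359),0),("mugS",(384,298),0)]:
    print(n,ray(S if n[-1]=="S" else P,a,z).round(3))
E
```

```text
[ 0.5314 -0.1518 -0.0417 -0.0025]
[-0.3 -1.  -0.1 -0.8  0.4 -0.3 -0.2 -0.4 -0.8 -0.2  0.5  1.7 -1.1 -0.2
 -0.6 -0.2 -0.2]
[ 0.5301 -0.1519 -0.0419 -0.0048]
[-0.1 -0.3 -0.2 -0.1  0.3  0.3 -0.   0.2 -0.   0.  -0.   0.  -0.   0.
 -0.   0.  -0.5]
[ 0.5338 -0.1468 -0.0413 -0.0057]
[-0.  -0.  -0.  -0.  -0.  -0.  -0.  -0.  -0.5 -0.1  0.5  1.2 -0.2 -0.9
  0.1 -0.1 -0.6]
fence [[ 0.5537 -0.0976  0.027 ]] [[-0.97847873 -2.56285327]] [[-1.79636688 -0.17944915]]
buf [[ 0.5164 -0.2712  0.037 ]] [[0.55378134 1.75526283]] [[1.02272248 0.32897943]]
brk [[ 0.5701 -0.3035  0.02  ]] [[-0.14176051 -2.06146075]] [[-1.83728215  0.26296959]]
tab [[ 0.5821 -0.304   0.1555]] [[-0.92814099 -5.77078816]] [[ 5.2856403  -0.90544822]]
[ 0.5001 -0.1051  0.0324] [ 0.2 -1.2  0.4 -1.   1.1 -0.4  0.7 -0.6 -0.5 -1.1 -0.2 -0.6 -2.2 -1.3
 -1.2 -0. ]
in board [np.float64(-0.03320603978205936), np.float64(0.045301438072530675), np.float64(0.07406001653919914)]
[ 0.4982 -0.1036  0.0327] [-0.4 -0.4 -0.2 -0.2  0.5  0.4  0.1  0.2 -0.  -0.  -0.  -0.  -0.  -0.
 -0.  -0. ]
in board [np.float64(-0.03516419004214423), np.float64(0.046697114652034015), np.float64(0.07436178380035771)]
[ 0.5014 -0.1088  0.036 ] [ 0.  -0.   0.  -0.   0.  -0.   0.  -0.   0.4 -0.5  1.1  0.2 -0.9 -0.4
 -0.4  0.7]
in board [np.float64(-0.031698481318211576), np.float64(0.04172737155955576), np.float64(0.07774353138195383)]
mug [ 0.716 -0.148  0.   ]
mugtop [ 0.73  -0.14   0.104]
salt [ 0.701 -0.249  0.   ]
bowl [ 0.696 -0.362  0.   ]
saltS [ 0.7   -0.253  0.   ]
bowlS [ 0.698 -0.359  0.   ]
mugS [ 0.72  -0.151  0.   ]
```

```bash
python3 - <<'E'
from h import *
from bench import r
S=pickle.load(open("side1.pkl","rb"));P=pickle.load(open("top1.pkl","rb"))
o=r.get_obs(); print(Ro.from_rotvec(o["tool_rot"]).as_matrix().round(3))
print("jar",ray(S,(224,217),0), "jartop",ray(S,(222,170),.1),"toaster near corner",ray(S,(282,220),0),ray(S,(357,215),0))
v=[.532,-.151,-.0415]
for th in [0,.1,.17,.3,.5]:
    a=.17-th
    for L in [.03,.115]:
        for off in [.006,.02]:
            X=T(v,[(.045+L*np.sin(a)-off*np.cos(a),-.15,.05+L*np.cos(a)+off*np.sin(a))]); print(th,L,off,((proj(P,X)-[160,170])*2.5).round(0),((proj(S,X)-[225,235])*3.5).round(0))
E
```

```text
[[-0.9    0.437  0.   ]
 [ 0.437  0.9    0.   ]
 [ 0.     0.    -1.   ]]
jar [0.45594152 0.39136481 0.        ] jartop [0.47634866 0.52048247 0.1       ] toaster near corner [0.61176673 0.32102387 0.        ] [0.83188623 0.29191448 0.        ]
0 0.03 0.006 [[640. 241.]] [[417. 287.]]
0 0.03 0.02 [[640. 255.]] [[391. 287.]]
0 0.115 0.006 [[658. 215.]] [[450. 139.]]
0 0.115 0.02 [[659. 230.]] [[423. 138.]]
0.1 0.03 0.006 [[640. 244.]] [[411. 288.]]
0.1 0.03 0.02 [[640. 258.]] [[385. 290.]]
0.1 0.115 0.006 [[659. 227.]] [[427. 140.]]
0.1 0.115 0.02 [[659. 243.]] [[400. 142.]]
0.17 0.03 0.006 [[640. 246.]] [[407. 289.]]
0.17 0.03 0.02 [[640. 261.]] [[381. 293.]]
0.17 0.115 0.006 [[659. 236.]] [[412. 143.]]
0.17 0.115 0.02 [[659. 252.]] [[384. 146.]]
0.3 0.03 0.006 [[639. 250.]] [[400. 292.]]
0.3 0.03 0.02 [[639. 265.]] [[374. 299.]]
0.3 0.115 0.006 [[658. 253.]] [[382. 150.]]
0.3 0.115 0.02 [[658. 269.]] [[355. 157.]]
0.5 0.03 0.006 [[639. 256.]] [[389. 298.]]
0.5 0.03 0.02 [[638. 271.]] [[364. 309.]]
0.5 0.115 0.006 [[657. 278.]] [[338. 167.]]
0.5 0.115 0.02 [[656. 293.]] [[312. 179.]]
```

Emit:
carry_out([
  [[0.2,-0.9,0,0,0,0.2],[0.2,-0.9,0,0,0,0.2],[0.2,-0.9,0,0,0,0.2],[0.2,-0.9,0,0,0,0.2],[0.2,-0.9,0,0,0,0.2]],
], grip=-1, force=40)

```text
t: 3.42
tcp_pos: [0.345, 0.3808, 0.2396]
tool_rot: [0.518, 3.098, 0.001]
ft_force: [0.4, 0.1, 0.9]
opening: 0.0
```

Emit:
carry_out([
  [[0.4,-0.9,0,0,0,0.2],[0.4,-0.9,0,0,0,0.2],[0.4,-0.9,0,0,0,0.2],[0.4,-0.9,0,0,0,0.2],[0.4,-0.9,0,0,0,0.2]],
])

```text
t: 4.05
tcp_pos: [0.4452, 0.1559, 0.2397]
tool_rot: [0.331, 3.123, 0.001]
ft_force: [0.7, 0.4, 0.7]
opening: -0.0002
```

Emit:
carry_out([
  [[0.4,-0.9,0,0,0,0.2],[0.4,-0.9,0,0,0,0.2],[0.4,-0.9,0,0,0,0.2],[0.4,-0.9,0,0,0,0.2],[0.4,-0.9,0,0,0,0.2]],
])

```text
t: 4.68
tcp_pos: [0.5453, -0.069, 0.2396]
tool_rot: [0.142, 3.138, 0.001]
ft_force: [0.6, 1.1, 0.7]
opening: 0.0002
```

Emit:
carry_out([
  [[0.35,-0.94,0,0,0,0.1],[0.35,-0.94,0,0,0,0.1],[0.35,-0.94,0,0,0,0.1],[0.35,-0.94,0,0,0,0.1],[0.4,-0.94,0,0,0,0]],
])

```text
t: 5.3
tcp_pos: [0.6352, -0.3041, 0.2395]
tool_rot: [0.068, 3.14, 0.0]
ft_force: [0.4, 0.2, 1.0]
opening: 0.0001
```

Emit:
carry_out([
  [[0,0,-0.7,0,0,0],[0,0,-0.7,0,0,0],[0,0,-0.5,0,0,0],[0,0,0,0,0,0],[0,0,0,0,0,0]],
])

```text
t: 5.92
tcp_pos: [0.6354, -0.3031, 0.1456]
tool_rot: [0.069, 3.139, -0.001]
ft_force: [-0.0, -1.0, 1.2]
opening: 0.0002
```

```bash
python3 - <<'E'
from bench import r
import cv2
a=r.get_image("side")["frame"][:,:,::-1][165:395,225:485]; cv2.imwrite("pics/s2.png",cv2.resize(a,None,fx=2.5,fy=2.5,interpolation=cv2.INTER_CUBIC))
E
```

```text
(no output)
```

View pics/s2.png

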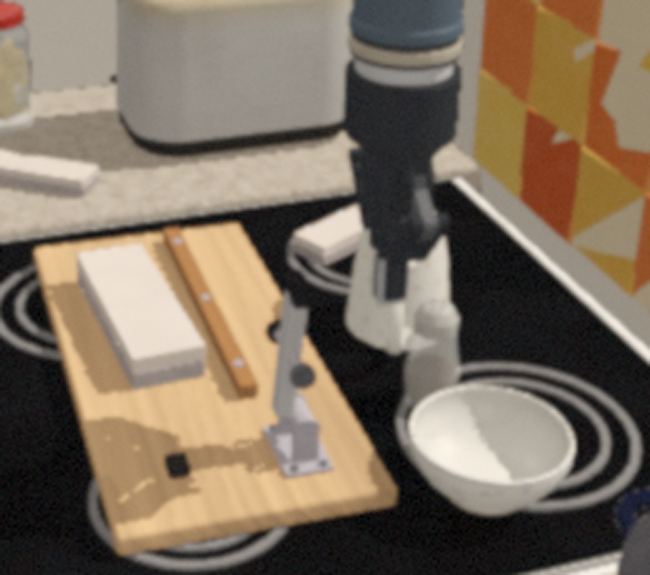

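Emit:
carry_out([
  [[-0.5,0,0,0,0,0],[-0.4,0,0,0,0,0],[-0.24,0,0,0,0,0],[-0.26,0,0,0,0,0],[-0.3,0,-0.1,0,0,0]],
])

```text
t: 6.6
tcp_pos: [0.5502, -0.3027, 0.1402]
tool_rot: [0.067, 3.138, -0.001]
ft_force: [1.9, 0.9, 1.1]
opening: 0.0001
```

Emit:
carry_out([
  [[-0.38,0.01,-0.16,0,0,0],[-0.36,0.01,-0.3,0,0,0],[-0.13,0.01,-0.2,0,0,0],[-0.13,0,-0.2,0,0,0],[-0.1,0,-0.3,0,0,0]],
])

```text
t: 7.22
tcp_pos: [0.4949, -0.3014, 0.081]
tool_rot: [0.068, 3.14, -0.001]
ft_force: [0.3, 0.1, -0.2]
opening: -0.0001
```

Emit:
carry_out([
  [[-0.04,0,-0.15,0,0,0],[-0.04,0,-0.15,0,0,0],[0,0,-0.1,0,0,0],[0,0,0,0,0,0],[0,0,0,0,0,0]],
])

```text
t: 7.85
tcp_pos: [0.4908, -0.3013, 0.0615]
tool_rot: [0.069, 3.141, -0.0]
ft_force: [0.6, -0.0, -0.3]
opening: 0.0001
```

```bash
python3 - <<'E'
from bench import r
import cv2
a=r.get_image("side")["frame"][:,:,::-1][165:395,225:485]; cv2.imwrite("pics/s3.png",cv2.resize(a,None,fx=2.5,fy=2.5,interpolation=cv2.INTER_CUBIC))
E
```

```text
(no output)
```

View pics/s3.png

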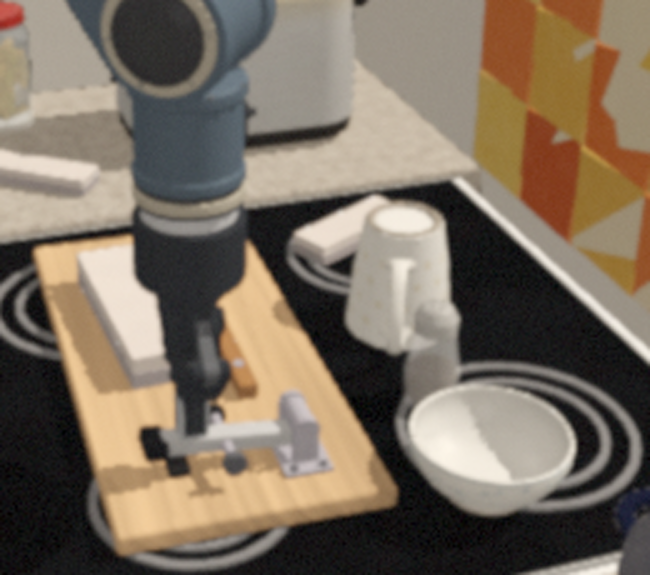

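Emit:
carry_out([
  [[0,0,-0.06,0,0,0],[0,0,-0.06,0,0,0],[0,0,-0.04,0,0,0],[0,0,0,0,0,0],[0,0,0,0,0,0]],
])

```text
t: 8.52
tcp_pos: [0.4905, -0.301, 0.0532]
tool_rot: [-0.069, -3.14, -0.001]
ft_force: [-0.3, 0.1, 0.3]
opening: 0.0
```

Emit:
carry_out([
  [[0,0,-0.04,0,0,0],[0,0,-0.03,0,0,0],[0,0,-0.02,0,0,0],[0,0,0,0,0,0],[0,0,0,0,0,0]],
])

```text
t: 9.15
tcp_pos: [0.4907, -0.3013, 0.0517]
tool_rot: [0.069, 3.14, 0.002]
ft_force: [-5.3, 2.9, 21.9]
opening: -0.0005
```

Emit:
carry_out([
  [[0,0,0.5,0,0,0],[-0.1,0.2,0.8,0,0,0],[-0.2,0.9,0.2,0,0,0],[-0.3,0.9,0,0,0,0],[-0.3,0.9,0,0,0,0]],
], grip=1)

```text
t: 9.78
tcp_pos: [0.4452, -0.1548, 0.124]
tool_rot: [0.069, 3.14, 0.0]
ft_force: [0.9, 0.1, 0.1]
opening: 0.0851
```

Emit:
carry_out([
  [[-0.2,0.9,0,0,0,0],[0,0.1,-0.3,0,0,0],[0,0,-0.4,0,0,0],[0,0,-0.3,0,0,0],[0,0,0,0,0,0]],
])

```text
t: 10.4
tcp_pos: [0.4348, -0.1063, 0.0729]
tool_rot: [-0.07, -3.138, -0.0]
ft_force: [0.1, -0.9, 0.1]
opening: 0.0854
```

```bash
python3 - <<'E'
from bench import r
import cv2
a=r.get_image("side")["frame"][:,:,::-1][165:395,225:485]; cv2.imwrite("pics/s4.png",cv2.resize(a,None,fx=2.5,fy=2.5,interpolation=cv2.INTER_CUBIC))
a=r.get_image("top")["frame"][:,:,::-1][170:350,220:470]; cv2.imwrite("pics/t4.png",cv2.resize(a,None,fx=2.5,fy=2.5,interpolation=cv2.INTER_CUBIC))
E
```

```text
(no output)
```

View pics/s4.png

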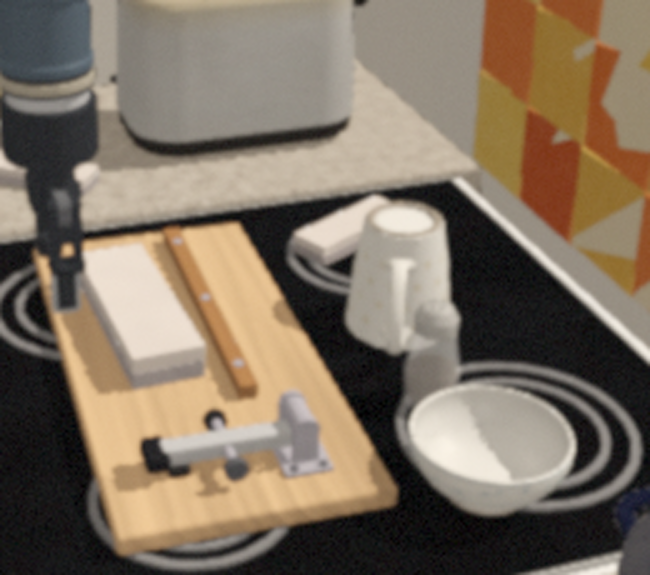

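View pics/t4.png

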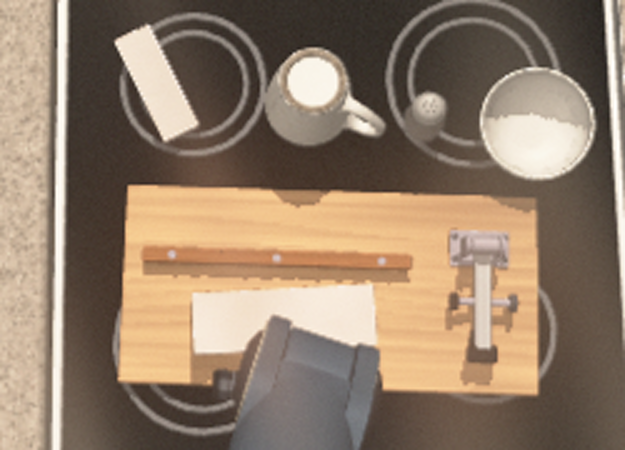

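Emit:
carry_out([
  [[0,0,-0.4,0,0,0],[0,0,-0.4,0,0,0],[0.1,0,-0.12,0,0,0],[0.1,0,0,0,0,0],[0.1,0,0,0,0,0]],
])

```text
t: 11.12
tcp_pos: [0.4519, -0.1064, 0.0286]
tool_rot: [0.069, 3.139, -0.0]
ft_force: [-0.2, 0.3, -0.4]
opening: 0.0852
```

Emit:
carry_out([
  [[0.1,0,0,0,0,0],[0.1,0,0,0,0,0],[0.1,0,0,0,0,0],[0.1,0,0,0,0,0],[0.04,0,0,0,0,0]],
])

```text
t: 11.75
tcp_pos: [0.473, -0.1063, 0.0277]
tool_rot: [0.069, 3.141, -0.0]
ft_force: [-4.5, -0.5, 1.3]
opening: 0.0856
```

Emit:
carry_out([
  [[0.05,0,0,0,0,0],[0.05,0,0,0,0,0],[0.04,0,0,0,0,0],[0.03,0,0,0,0,0],[0.02,0,0,0,0,0]],
])

```text
t: 12.38
tcp_pos: [0.4823, -0.1062, 0.0278]
tool_rot: [0.069, 3.141, -0.0]
ft_force: [-1.9, 0.2, -1.7]
opening: 0.085
```

Emit:
carry_out([
  [[0.02,0,0,0,0,0],[0.02,0,0,0,0,0],[0.02,0,0,0,0,0],[0,0,0,0,0,0],[0,0,0,0,0,0]],
])

```text
t: 13.0
tcp_pos: [0.4827, -0.1062, 0.0277]
tool_rot: [-0.069, -3.136, -0.001]
ft_force: [-7.3, -0.9, 5.3]
opening: 0.0852
```

Emit:
carry_out([
  [[-0.4,0,0,0,0,0],[-0.2,0,0.4,0,0,0],[0,0.3,0.9,0,0,0],[0,0.8,0.2,0,0,0],[0.3,0.9,0,0,0,0]],
], grip=1)

```text
t: 13.62
tcp_pos: [0.4721, -0.0055, 0.1049]
tool_rot: [0.072, 3.134, 0.002]
ft_force: [1.1, -0.5, -0.0]
opening: 0.0856
```

```bash
python3 - <<'E'
from bench import r
import cv2,pickle
print(r.get_obs()["tcp_pos"])
for n in ["side","top"]:
    p=r.get_image(n); pickle.dump(p,open(f"{n}5.pkl","wb"))
    a=p["frame"][:,:,::-1]
    a=a[235:385,225:405] if n=="side" else a[220:345,250:450]
    cv2.imwrite(f"pics/{n}5.png",cv2.resize(a,None,fx=4,fy=4,interpolation=cv2.INTER_CUBIC))
E
```

```text
[ 0.47213977 -0.00551492  0.10487353]
```

View pics/side5.png

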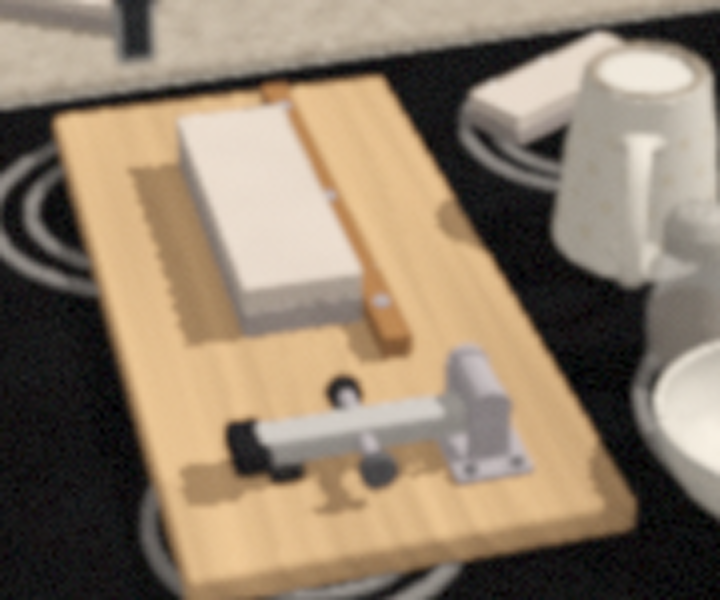

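View pics/top5.png

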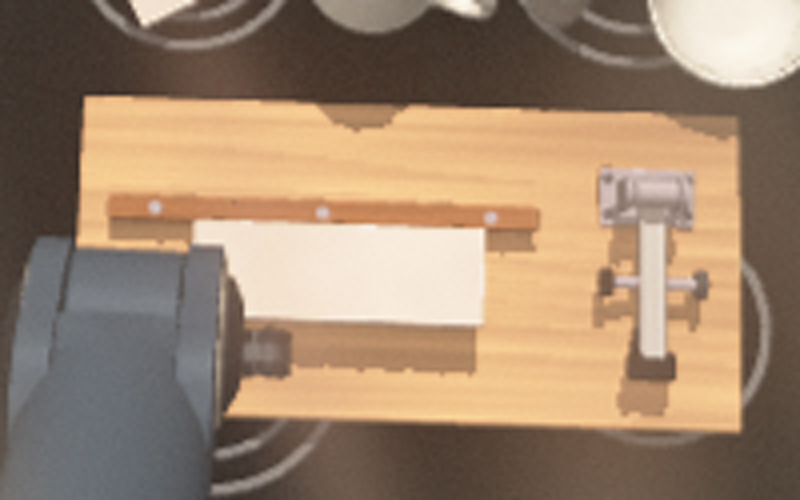

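```bash
python3 - <<'E'
from h import *
P=pickle.load(open("top5.pkl","rb"))
for u,z in [((485,228),.05),((483,325),.05),((192,221),.05),((597,283),.037)]:
    print(ray(P,np.array(u)/4+[250,220],z).round(4))
E
```

```text
[ 0.5478 -0.1975  0.05  ]
[ 0.4884 -0.1947  0.05  ]
[ 0.5537 -0.0166  0.05  ]
[ 0.5142 -0.2677  0.037 ]
```

Emit:
carry_out([
  [[0.5,0.4,0,0,0,0],[0.5,0.2,0,0,0,0],[0,0,-0.4,0,0,0],[0,0,-0.5,0,0,0],[0,0,-0.5,0,0,0]],
], grip=-1)

```text
t: 14.35
tcp_pos: [0.5218, 0.0237, 0.0326]
tool_rot: [0.069, 3.137, 0.001]
ft_force: [-0.1, 0.0, 0.1]
opening: -0.0001
```

Emit:
carry_out([
  [[0,-0.3,0,0,0,0],[0,-0.15,0,0,0,0],[0.01,-0.15,0,0,0,0],[0,-0.15,0,0,0,0],[0,-0.15,0,0,0,0]],
])

```text
t: 14.98
tcp_pos: [0.5203, -0.0193, 0.0337]
tool_rot: [-0.067, -3.14, -0.005]
ft_force: [-2.9, 8.4, 4.2]
opening: 0.0002
```

Emit:
carry_out([
  [[0,-0.15,0,0,0,0],[-0.01,-0.15,0,0,0,0],[0,-0.15,0,0,0,0],[-0.01,-0.15,0,0,0,0],[0,-0.12,0,0,0,0]],
])

```text
t: 15.6
tcp_pos: [0.5189, -0.0549, 0.0337]
tool_rot: [-0.066, -3.139, -0.006]
ft_force: [-3.8, 8.1, 5.1]
opening: -0.0003
```

Emit:
carry_out([
  [[0,-0.05,0,0,0,0],[0,-0.05,0,0,0,0],[0,-0.04,0,0,0,0],[0,-0.04,0,0,0,0],[0,-0.02,0,0,0,0]],
])

```text
t: 16.23
tcp_pos: [0.5186, -0.0645, 0.0336]
tool_rot: [-0.066, -3.139, -0.006]
ft_force: [-4.4, 8.5, 5.4]
opening: -0.0
```

Emit:
carry_out([
  [[0,-0.03,0,0,0,0],[0,-0.03,0,0,0,0],[0,-0.03,0,0,0,0],[0,-0.03,0,0,0,0],[0,-0.02,0,0,0,0]],
])

```text
t: 16.85
tcp_pos: [0.5184, -0.0714, 0.0335]
tool_rot: [-0.066, -3.138, -0.006]
ft_force: [-4.9, 8.1, 4.5]
opening: -0.0001
```

Emit:
carry_out([
  [[-0.01,-0.025,0,0,0,0],[0,-0.025,0,0,0,0],[0,-0.025,0,0,0,0],[0,-0.025,0,0,0,0],[0,-0.02,0,0,0,0]],
])

```text
t: 17.48
tcp_pos: [0.5183, -0.0739, 0.0336]
tool_rot: [-0.062, -3.138, -0.012]
ft_force: [-4.1, 16.5, 5.6]
opening: -0.0
```

Emit:
carry_out([
  [[0,0,0,0,0,0],[0,0,0,0,0,0],[0,0,0,0,0,0],[0,0,0,0,0,0],[0,0,0,0,0,0]],
])

```text
t: 18.1
tcp_pos: [0.5183, -0.0739, 0.0336]
tool_rot: [-0.062, -3.138, -0.012]
ft_force: [-2.9, 15.4, 5.5]
opening: -0.0001
```

```bash
python3 - <<'E'
from bench import r
import cv2,pickle
for n in ["side","top"]:
    p=r.get_image(n); pickle.dump(p,open(f"{n}6.pkl","wb"))
    a=p["frame"][:,:,::-1]
    a=a[235:385,225:405] if n=="side" else a[220:345,250:450]
    cv2.imwrite(f"pics/{n}6.png",cv2.resize(a,None,fx=4,fy=4,interpolation=cv2.INTER_CUBIC))
E
```

```text
(no output)
```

View pics/side6.png

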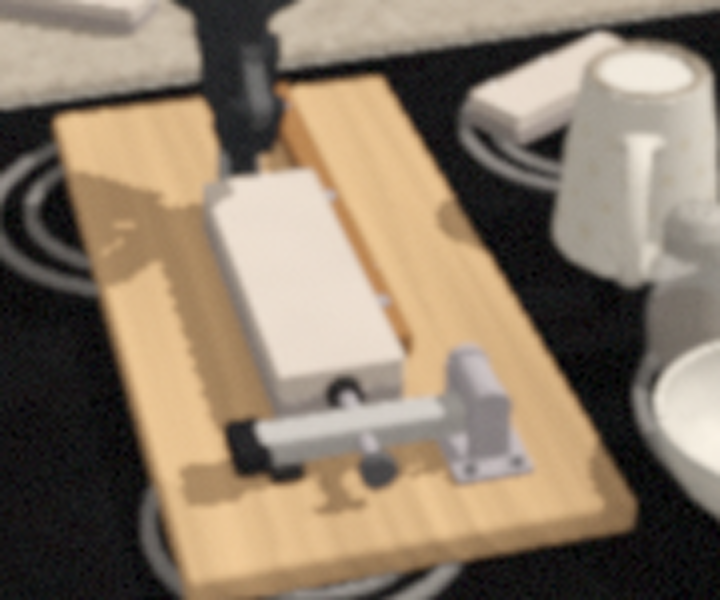

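View pics/top6.png

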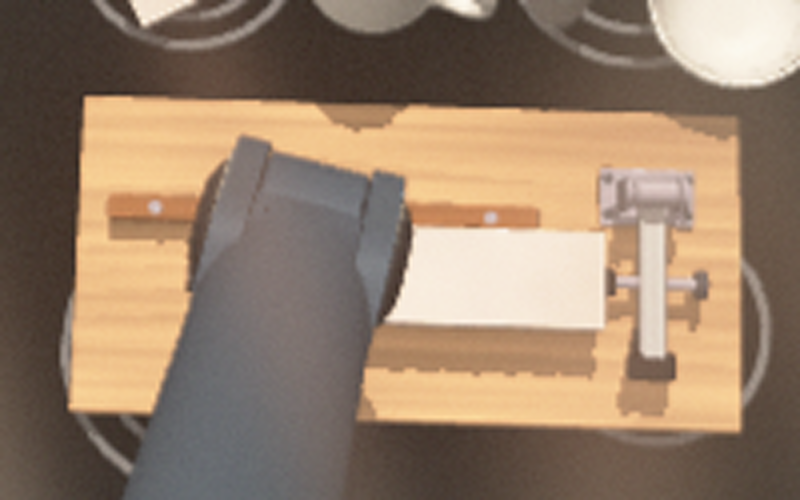

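Emit:
carry_out([
  [[0,0.03,0,0,0,0],[0,0.04,0,0,0,0],[0,0.05,0,0,0,0],[0,0.15,0,0,0,0],[0,0.3,0,0,0,0]],
])

```text
t: 18.82
tcp_pos: [0.5199, -0.0524, 0.0333]
tool_rot: [0.072, 3.139, -0.001]
ft_force: [-0.6, 0.4, 0.1]
opening: -0.0001
```

Emit:
carry_out([
  [[0,0.3,0,0,0,0],[0,0.2,0.6,0,0,0],[0,0.4,0.9,0,0,0],[-0.5,0.7,0.7,0,0,0],[-0.7,0.6,0,0,0,0]],
])

```text
t: 19.45
tcp_pos: [0.4611, 0.0608, 0.1455]
tool_rot: [0.067, 3.134, 0.003]
ft_force: [-1.0, 1.0, -1.0]
opening: -0.0003
```

```bash
python3 - <<'E'
from bench import r
import cv2,pickle
for n in ["side","top"]:
    p=r.get_image(n); pickle.dump(p,open(f"{n}7.pkl","wb"))
    a=p["frame"][:,:,::-1]
    a=a[235:385,225:405] if n=="side" else a[220:345,250:450]
    cv2.imwrite(f"pics/{n}7.png",cv2.resize(a,None,fx=4,fy=4,interpolation=cv2.INTER_CUBIC))
E
```

```text
(no output)
```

View pics/side7.png

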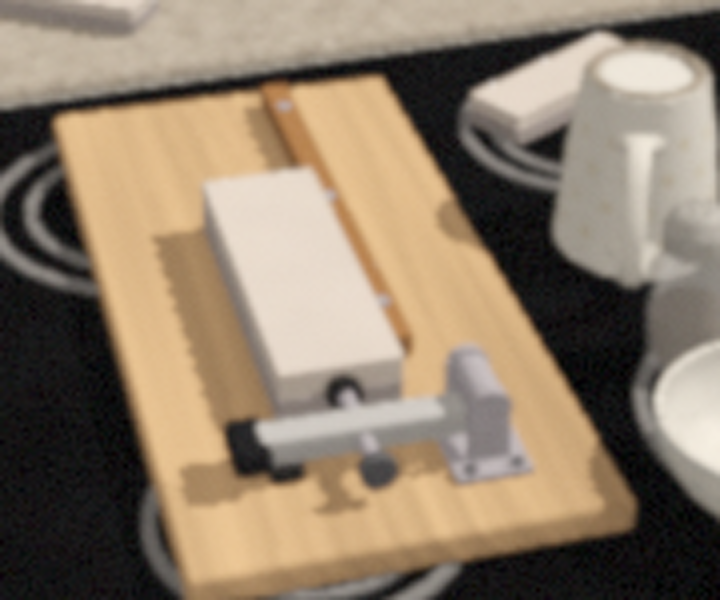

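View pics/top7.png

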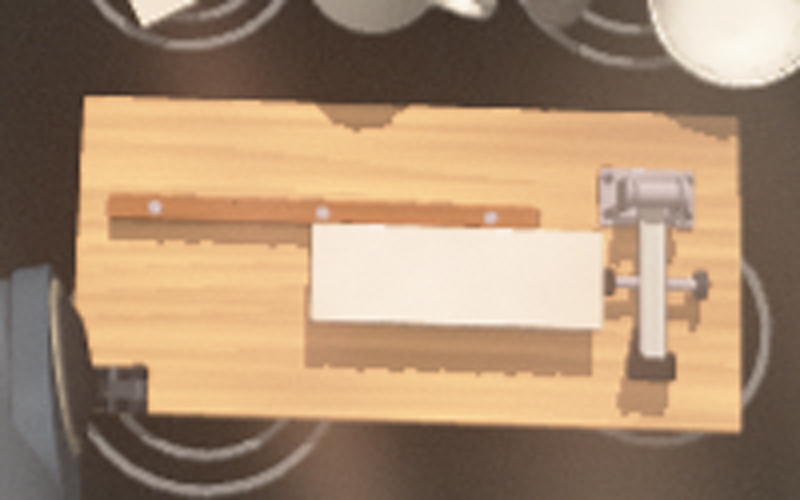

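Emit:
carry_out([
  [[-0.1,-0.9,0,0,0,0],[-0.1,-0.9,0,0,0,0],[0,-0.9,0,0,0,0],[0,-0.9,0,0,0,0],[0,-0.9,0,0,0,0]],
], grip=1)

```text
t: 20.18
tcp_pos: [0.4495, -0.1681, 0.1428]
tool_rot: [0.068, 3.14, -0.001]
ft_force: [0.1, 0.0, 0.6]
opening: 0.0851
```

Emit:
carry_out([
  [[-0.1,-0.25,-0.5,0,0,0],[0,0,-0.6,0,0,0],[0,0,-0.6,0,0,0],[0,0,-0.5,0,0,0],[0,0,-0.15,0,0,0]],
])

```text
t: 20.8
tcp_pos: [0.4435, -0.1789, 0.0239]
tool_rot: [-0.068, -3.138, -0.001]
ft_force: [-0.4, -0.1, -0.1]
opening: 0.0856
```

Emit:
carry_out([
  [[0.2,0,0.06,0,0,0],[0.2,0,0,0,0,0],[0.15,0,0,0,0,0],[0.07,0,0,0,0,0],[0,0,0,0,0,0]],
])

```text
t: 21.42
tcp_pos: [0.4754, -0.1791, 0.0285]
tool_rot: [0.068, 3.141, 0.0]
ft_force: [0.3, 0.4, -0.2]
opening: 0.0853
```

Emit:
carry_out([
  [[0.02,0,0,0,0,0],[0.01,0,0,0,0,0],[0.01,0,0,0,0,0],[0,0,0,0,0,0],[0,0,0,0,0,0]],
])

```text
t: 22.05
tcp_pos: [0.4771, -0.1792, 0.0283]
tool_rot: [-0.069, -3.141, -0.0]
ft_force: [-0.2, 0.3, 0.1]
opening: 0.0852
```

Emit:
carry_out([
  [[0.01,0,0,0,0,0],[0.01,0,0,0,0,0],[0.01,0,0,0,0,0],[0.01,0,0,0,0,0],[0,0,0,0,0,0]],
])

```text
t: 22.68
tcp_pos: [0.4792, -0.1792, 0.0283]
tool_rot: [-0.069, -3.141, -0.0]
ft_force: [-0.2, 0.2, -0.4]
opening: 0.0852
```

Emit:
carry_out([
  [[0.01,0,0,0,0,0],[0.01,0,0,0,0,0],[0.01,0,0,0,0,0],[0,0,0,0,0,0],[0,0,0,0,0,0]],
])

```text
t: 23.3
tcp_pos: [0.4798, -0.1792, 0.0282]
tool_rot: [-0.069, -3.139, -0.001]
ft_force: [-2.7, 0.4, 2.1]
opening: 0.0855
```

Emit:
carry_out([
  [[0.01,0,0,0,0,0],[0.01,0,0,0,0,0],[0,0,0,0,0,0],[0,0,0,0,0,0],[0,0,0,0,0,0]],
])

```text
t: 23.92
tcp_pos: [0.4799, -0.1791, 0.0281]
tool_rot: [-0.068, -3.137, -0.001]
ft_force: [-5.9, -0.4, 4.9]
opening: 0.0851
```

Emit:
carry_out([
  [[-0.05,0,0,0,0,0],[-0.2,0,0,0,0,0],[-0.4,0,0,0,0,0],[0,0,0.8,0,0,0],[0,0.3,1,0,0,0]],
])

```text
t: 24.55
tcp_pos: [0.4484, -0.1649, 0.1189]
tool_rot: [-0.073, -3.14, 0.001]
ft_force: [0.2, 0.6, -0.2]
opening: 0.0852
```

```bash
python3 - <<'E'
from h import *
from bench import r
import cv2
p=r.get_image("top"); pickle.dump(p,open("top8.pkl","wb"))
for k in [6,7,8]:
    f=pickle.load(open(f"top{k}.pkl","rb"))["frame"].astype(float)[:,:,2]
    e=[]
    for row in range(281,287):
        g=f[row,392:406]; print(k,row,g.astype(int))
    for row in range(294,299):
        g=f[row,392:408]; print(k,row,g.astype(int))
E
```

```text
6 281 [211 213 213 213 211 211 209 210 218 165 117 113 112 109]
6 282 [212 213 213 210 213 210 210 211 216 162 114 108 111 111]
6 283 [212 211 212 209 211 210 209 209 215 161 118 109 106 111]
6 284 [217 213 211 210 211 211 210 209 218 162 117 111 107 110]
6 285 [214 213 212 210 210 209 210 208 216 162 113 107 108 127]
6 286 [212 211 211 209 211 209 209 208 217 151 116 127 112 133]
6 294 [209 210 212 210 209 210 210 206 213 141 122 126 134 135 137 112]
6 295 [211 210 209 209 210 210 206 208 213 144 118 117 114 118 116 110]
6 296 [214 211 211 212 210 209 209 208 214 146 109 106 109 108 108 108]
6 297 [211 211 210 212 209 212 208 208 214 144 110 106 106 104 105 107]
6 298 [212 209 211 209 210 208 209 209 214 139 109 108 105 102 104 104]
7 281 [214 214 212 211 213 211 211 211 188 157 120 110 109 111]
7 282 [212 213 210 212 213 214 211 209 188 150 116 107 109 112]
7 283 [214 216 211 211 210 211 211 208 188 150 118 109 108 109]
7 284 [213 211 210 211 212 208 207 209 186 152 116 108 108 107]
7 285 [213 210 211 212 210 209 208 209 186 149 115 108 109 127]
7 286 [212 210 211 211 209 209 209 2
[... 431 characters left out ...]
152 116 108 108 107]
8 282 [212 211 210 210 209 207 204 208 186 149 112 108 104 107]
8 283 [212 210 210 209 207 206 206 206 183 148 117 107 106 106]
8 284 [212 208 209 210 209 206 207 208 182 149 113 106 104 102]
8 285 [211 209 206 207 209 208 210 206 184 146 114 105 104 121]
8 286 [208 208 208 208 209 207 206 205 184 138 119 127 111 132]
8 294 [210 209 206 208 206 205 206 207 172 135 121 130 132 136 131 112]
8 295 [211 207 207 207 208 209 206 205 175 127 114 113 113 115 114 106]
8 296 [208 208 208 206 206 204 206 206 173 122 104 106 105 104 104 105]
8 297 [205 208 206 208 209 208 207 205 173 118 105 106 105 105 104 105]
8 298 [156 184 205 207 209 207 207 208 174 121 102 102 100 102 104 100]
```

Emit:
carry_out([
  [[0,0.8,0,0,0,0],[0.4,0.8,0,0,0,0],[0.5,0.6,0,0,0,0],[0.5,0.2,0,0,0,0],[0,0,-0.4,0,0,0]],
], grip=-1)

```text
t: 25.22
tcp_pos: [0.5228, -0.0425, 0.0994]
tool_rot: [0.064, 3.134, 0.001]
ft_force: [0.4, -0.2, -0.2]
opening: -0.0
```

Emit:
carry_out([
  [[0,0,-0.5,0,0,0],[0,0,-0.5,0,0,0],[0,0,-0.3,0,0,0],[0,-0.3,0,0,0,0],[0,-0.2,0,0,0,0]],
])

```text
t: 25.85
tcp_pos: [0.5198, -0.071, 0.0341]
tool_rot: [0.071, 3.139, -0.001]
ft_force: [0.1, 0.1, 0.5]
opening: -0.0006
```

Emit:
carry_out([
  [[0,-0.01,0,0,0,0],[0,-0.01,0,0,0,0],[0,-0.01,0,0,0,0],[0,-0.01,0,0,0,0],[0,0,0,0,0,0]],
])

```text
t: 26.48
tcp_pos: [0.5192, -0.071, 0.0334]
tool_rot: [0.068, 3.141, 0.0]
ft_force: [-0.0, 0.2, -0.0]
opening: -0.0001
```

Emit:
carry_out([
  [[0,-0.01,0,0,0,0],[0,-0.01,0,0,0,0],[0,-0.01,0,0,0,0],[0,0,0,0,0,0],[0,0,0,0,0,0]],
])

```text
t: 27.1
tcp_pos: [0.5191, -0.0725, 0.0333]
tool_rot: [-0.068, -3.141, -0.0]
ft_force: [0.9, 0.9, -0.6]
opening: -0.0001
```

Emit:
carry_out([
  [[0,-0.01,0,0,0,0],[0,-0.01,0,0,0,0],[0,-0.01,0,0,0,0],[0,0,0,0,0,0],[0,0,0,0,0,0]],
])

```text
t: 27.72
tcp_pos: [0.5191, -0.0727, 0.0333]
tool_rot: [-0.067, -3.14, -0.003]
ft_force: [-0.6, 5.3, 1.4]
opening: -0.0002
```

Emit:
carry_out([
  [[0,-0.01,0,0,0,0],[0,-0.01,0,0,0,0],[0,0,0,0,0,0],[0,0,0,0,0,0],[0,0,0,0,0,0]],
])

```text
t: 28.35
tcp_pos: [0.5191, -0.073, 0.0333]
tool_rot: [-0.066, -3.14, -0.004]
ft_force: [0.6, 6.6, 1.1]
opening: 0.0
```

Emit:
carry_out([
  [[0.003,-0.01,0,0,0,0],[0.003,-0.01,0,0,0,0],[0.003,-0.01,0,0,0,0],[0,0,0,0,0,0],[0,0,0,0,0,0]],
])

```text
t: 28.98
tcp_pos: [0.5191, -0.0732, 0.0333]
tool_rot: [-0.065, -3.139, -0.007]
ft_force: [-1.4, 10.1, 3.2]
opening: 0.0002
```

Emit:
carry_out([
  [[0,-0.01,0,0,0,0],[0,-0.01,0,0,0,0],[0,-0.01,0,0,0,0],[0,0,0,0,0,0],[0,0,0,0,0,0]],
])

```text
t: 29.6
tcp_pos: [0.5191, -0.0736, 0.0333]
tool_rot: [-0.064, -3.138, -0.009]
ft_force: [-1.6, 11.1, 4.2]
opening: 0.0001
```

Emit:
carry_out([
  [[0,0.004,0,0,0,0],[0,0.004,0,0,0,0],[0,0.004,0,0,0,0],[0,0.004,0,0,0,0],[0,0.004,0,0,0,0]],
])

```text
t: 30.22
tcp_pos: [0.5191, -0.0736, 0.0333]
tool_rot: [-0.065, -3.139, -0.007]
ft_force: [-1.3, 9.2, 2.7]
opening: 0.0002
```

Emit:
carry_out([
  [[0,0.004,0,0,0,0],[0,0.004,0,0,0,0],[0,0.004,0,0,0,0],[0,0.004,0,0,0,0],[0,0.004,0,0,0,0]],
])

```text
t: 30.85
tcp_pos: [0.5191, -0.0736, 0.0333]
tool_rot: [-0.066, -3.139, -0.005]
ft_force: [-1.4, 7.6, 2.6]
opening: 0.0
```

Emit:
carry_out([
  [[0,0.004,0,0,0,0],[0,0.004,0,0,0,0],[0,0.004,0,0,0,0],[0,0.004,0,0,0,0],[0,0.004,0,0,0,0]],
])

```text
t: 31.48
tcp_pos: [0.5191, -0.0735, 0.0333]
tool_rot: [-0.067, -3.139, -0.003]
ft_force: [-1.6, 5.5, 2.0]
opening: 0.0005
```

Emit:
carry_out([
  [[0,0.006,0,0,0,0],[0,0.006,0,0,0,0],[0,0.006,0,0,0,0],[0,0.006,0,0,0,0],[0,0.006,0,0,0,0]],
])

```text
t: 32.1
tcp_pos: [0.5192, -0.0735, 0.0333]
tool_rot: [-0.069, -3.14, -0.001]
ft_force: [-2.0, 4.5, 2.7]
opening: -0.0001
```

Emit:
carry_out([
  [[0,0.006,0,0,0,0],[0,0.006,0,0,0,0],[0,0.006,0,0,0,0],[0,0.006,0,0,0,0],[0,0.006,0,0,0,0]],
])

```text
t: 32.72
tcp_pos: [0.5201, -0.0729, 0.0334]
tool_rot: [0.069, 3.14, -0.001]
ft_force: [0.2, 0.1, -0.6]
opening: 0.0
```

Emit:
carry_out([
  [[0,0.1,0,0,0,0],[0,0.3,0,0,0,0],[0,0.3,0.3,0,0,0],[0,0.3,0.9,0,0,0],[0,0.5,0.8,0,0,0]],
])

```text
t: 33.35
tcp_pos: [0.5197, 0.0037, 0.1346]
tool_rot: [0.07, 3.14, -0.001]
ft_force: [-0.1, 1.0, -1.1]
opening: 0.0001
```

Emit:
carry_out([
  [[-0.5,0.7,0.4,0,0,0],[-0.5,0.7,0.4,0,0,0],[0,0.7,0,0,0,0],[0,0,0,0,0,0],[0,0,0,0,0,0]],
])

```text
t: 33.98
tcp_pos: [0.4695, 0.1078, 0.1733]
tool_rot: [-0.068, -3.141, 0.001]
ft_force: [-0.2, -0.3, -0.7]
opening: -0.0
```

```bash
python3 - <<'E'
from bench import r
from h import *
import cv2
for n in ["side","top"]:
    p=r.get_image(n); pickle.dump(p,open(f"{n}9.pkl","wb"))
    a=p["frame"][:,:,::-1]
    if n=="top": print(p["frame"][281:285,398:404,2])
    a=a[235:385,225:405] if n=="side" else a[180:345,240:460]
    cv2.imwrite(f"pics/{n}9.png",cv2.resize(a,None,fx=3.6,fy=3.6,interpolation=cv2.INTER_CUBIC))
E
```

```text
[[217 217 222 169 125 117]
 [217 213 221 167 120 112]
 [216 214 202 158 121 112]
 [216 214 192 157 122 110]]
```

View pics/side9.png

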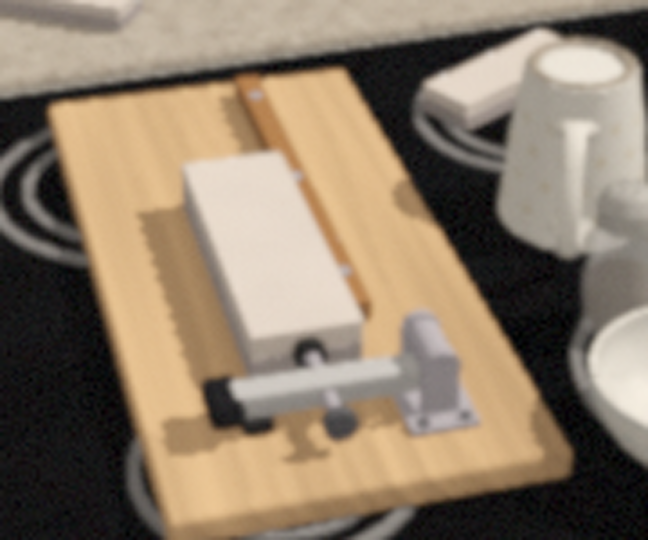

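View pics/top9.png

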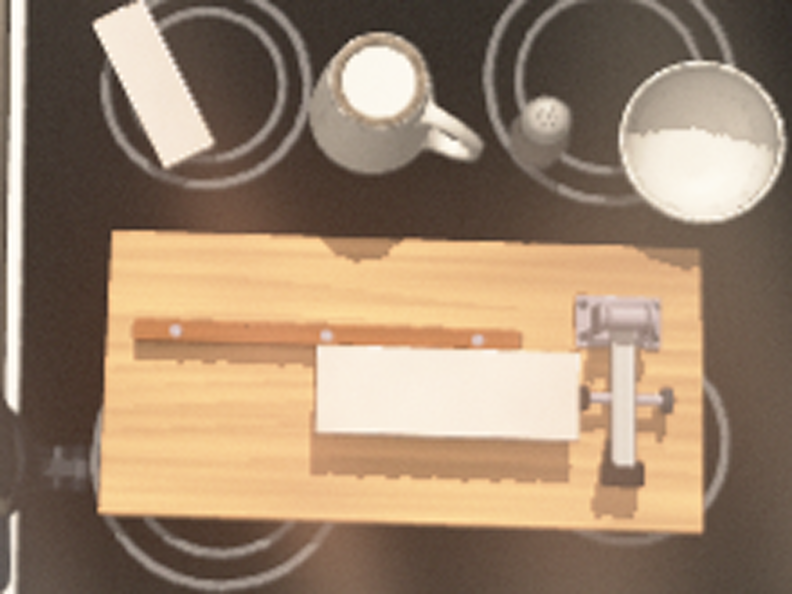

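```bash
python3 - <<'E'
from h import *
for k in [7,8,9]:
    f=pickle.load(open(f"top{k}.pkl","rb"))["frame"].astype(float)[:,:,2]
    # near long edge: subpixel row of mid crossing for columns
    for lo,hi,nm in [(292,310,"near"),]:
        c=np.arange(345,398); e=[]
        for u in c:
            g=f[lo:hi,u]; m=(g[:3].mean()+g[-3:].mean())/2; i=np.argmax(g<m); e.append(lo+i-1+(g[i-1]-m)/(g[i-1]-g[i]))
        q=np.polyfit(c-370,e,1); print(k,nm,q.round(4),np.std(np.polyval(q,c-370)-e).round(3))
    e=[];c=np.arange(281,298)
    for v in c:
        g=f[v,394:410]; m=160; i=np.argmax(g<m); e.append(394+i-1+(g[i-1]-m)/(g[i-1]-g[i]))
    print(k,"end",np.polyfit(c-289,e,1).round(3))
E
```

```text
7 near [3.220000e-02 3.008533e+02] 0.091
7 end [-3.90000e-02  4.00403e+02]
8 near [nan nan] nan
8 end [-3.60000e-02  4.00346e+02]
9 near [3.200000e-02 3.008758e+02] 0.087
9 end [-5.10000e-02  4.00549e+02]<stdin>:8: RuntimeWarning: divide by zero encountered in scalar divide
```

```bash
python3 -c "
from bench import r
print(r.sign_off())"
```

```text
the job is handed in; nothing more can be done
None
```

I flipped the stop flag down first, then pushed the whetstone flat against the fence and slid it along until it bore on the rubber buffer. The job was handed in at about 34 s with the arm clear of everything. The sign-off reports no verdict.

- **Stone choice:** There were three candidates: the stone on the board at top-view pixel (332, 298), one beside the mug at (284, 203) and one on the counter at (199, 311). I took the one on the board, which is the largest.
- **Flag:** It is on its hard stop. The fingertip stopped at z = 0.044 m, the expected height of the bar's top. My press there peaked at about 22 N, firmer than I intended.
- **Fence:** After the slide I probed the stone's side with about 6 N. The contact was within 0.2 mm of where a stone flat on the fence should be. After the last push at the end, the top view showed its long edge had moved only about 0.05 mm.
- **Buffer:** The stone met the buffer and the push rose to about 16 N, of which I estimate 8 N on the buffer. After that release the picture showed about 1 mm of springback, which left little margin. I pushed again to about 11 N and released in very small steps. The stone held, and it now sits slightly further onto the buffer. I estimate a few newtons of preload, but did not measure it directly.
- **Lifting:** The stone was only ever pushed from the side and the end, never gripped or raised.
- **Bystanders:** The mug, salt shaker and bowl look unmoved in the last pictures. I compared them by eye only.

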